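Switch on the globe lamp from under the shelf lip

TASK

Two display lamps are clamped to the front edge of the little counter-top shelf, each with its push-bar switch hidden beneath the shelf's overhanging edge. Switch on the lamp with the round globe by reaching under the edge and pushing its bar fully up, then take the hand away; leave the other lamp's switch, under the cone shade, alone.

Things in the scene. Friction and masses are not known exactly. Their poses are not given: they have to be found in the camera images.
- shelf: Fixed open shelf: cream board 520 x 160 x 18 mm, top at 220, end panels set back 40 mm from the front edge. Origin: on the counter below the board's centre; x level, away from the robot, square to the front edge (80 mm before the origin); z up. Each lamp's 60 mm wide clamp adds 4 mm before that edge, 10 mm under the board. Below: only a 50 mm high wire tray under the rear half.
- globe_bar (a point): Centre of the push bar (black level rod, 16 mm thick, 70 mm long, along the edge) under the lamp with the white 72 mm ball; axes as the shelf's. Fully out it is 146 mm above the counter, 56 below the board, 10 behind its front edge; the ball is 40 mm further back, above. A stem and a 14 mm deep guide join it to the clamp. Fingers tilted 35-45 degrees forward-down fit under it from the front.
- globe_switch (a joint): How far the globe lamp's bar is pushed up, in m: 0 to 0.002 at the start (off), 0.014 fully up (on). It moves straight up, takes about 4 N all the way, has a hard stop at 0.014 and stays where it is left.
- cone_switch (a joint): The same for the other lamp's bar, to be left alone: an identical bar and clamp, under the lamp with a white cone shade (86 mm across, 55 mm high), 200 to 300 mm along the edge from the globe lamp, on either side of it. 0 to 0.002 at the start.

How it is judged:
By the outcome, as a careful person would: the job done as asked, in the order asked, and still so for the second after the job is handed in, with the robot touching nothing.
It also fails if it takes over 38 s, if anything falls off the work surface, if the arm or the gripper's body presses on something with over 40 N, if the wrist force passes 120 N, or if a joint passes its speed limit or range.

ROBOT

A 7-joint arm with a two-finger parallel gripper is mounted at the origin on the work surface. World frame = base frame: x ahead of the robot, y to its left, z up, the work surface at z = 0. Lengths are in m, angles in rad, forces in N, time in s.
With the tool pointing down it reaches from about 0.425 to 0.925 m from the base axis. Payload 6.8 kg.
Tool frame: the origin (TCP) lies on the front face of the gripper's body, between the roots of the fingers; the fingertips stand 73 mm ahead of it and the grasp point (between the pads) lies 54 mm ahead of it; z points along the fingers, y is the direction in which the jaws open and shut (so a half turn about z gives the same grasp; the last joint's range is limited). The gripper opens to 85 mm and grips with 20 to 120 N. Pads are 22 mm wide; open, the fingers measure 114 mm over their backs; the gripper's body (76 mm by 85 mm) begins 54 mm behind the grasp point. The pads swing forward as they close: fully open they stand 13 mm farther back than shut.
Start: joints at [1.002, 0.477, 0.022, 1.555, -0.011, 1.109, -0.083], TCP at [0.3, -0.605, 0.304] pointing down, gripper open.
Joint ranges: [-2.96, 2.96], [-0.34, 2.1], [-1.41, 1.46], [0.24, 2.44], [-1.37, 4.51], [0.17, 1.92], [-2.96, 2.96]. Speed limits (rad/s): [2.39, 2.39, 3.14, 3.14, 3.14, 3.14, 3.14].

INTERFACE

Orientations are given as a rotation vector (axis times angle).
In Python, from bench import * gives the robot as it stands.
- The arm moves only by the tool jog_arm, never from a script. Its argument "plan" is a list of rows, each a list of 2 entries, a list of its own where there are three numbers: the shift along the world's x, y, z in cm, then the turn about the world's z in rad. In form: [[[tx, ty, tz], twist], ...]. A call has 1 to 12 rows; each row shifts and turns the commanded pose from where the row before left it; what a row does not reach is not made up. A row lasts 1/10 s, in which the tool goes at most 50 mm and 8.59 degrees, less where a joint would pass 70% of its speed; a pose out of reach is approached as far as the arm can. A call is refused whole if a number of a shift passes 5 or a number of a turn 0.15, either way. A call with a gripper value outside its range is refused whole. "hand" is the finger opening in cm, from 0 to 8.54, set as the call begins (left out, the last holds). The fingers move at their own pace and stop on an object; "grip_force" is the grip in N (left out, the last holds). Time passes only in rows, so rows that do not move let the fingers close. It gives the time, the measured TCP pose, the force and the opening at its end, in the units of the state.
- get_obs(): the state, without advancing time (a new reading comes with each control period).
- grab_frame(name): name is "scene" or "top"; returns the picture (400x640x3 uint8, red, green, blue); there is no depth.
- get_calibration(name): a dict with "intrinsics" (3x3 intrinsics, pixels), "k1" (the pictures are not rectified: a ray, as slopes to the right and down, at radius r is drawn at 1 + k1 r^2 times it, then the intrinsics apply), "xyz" and "orientation" of the camera in the world. Camera axes: x right, y down, z forward; pixel columns grow to the right and rows downward; lengths in m; the calibration is good to about 2 mm. A picture is of the moment at which its call begins. get_calibration takes no time and is no camera call.
- hand_in(): hands the job in, once; it reports no verdict.
The state is a dict: "clock": time; "joints": joint angles; "qvel": joint speeds; "tau": joint torques, N m; "tcp_pos": TCP position; "orientation": TCP orientation; "contact_force": force on the tool from outside, world axes, zero at the start; "moment": the same for the moment, N m; "grip_width": finger opening in m.
Only numpy, scipy, OpenCV 4.12 (cv2) and the standard library are available. Lean on these libraries where they do the work, as an engineer would, in place of code of your own. Each camera call takes 0.05 s, during which the arm holds its last target. There are 200 camera calls.

## Working session

There is one attempt and no reset: what is moved stays moved. The work goes in short steps, Python scripts to look and compute and a tool call to move; the robot and the scene stay as the last step left them, time stands still between calls to the robot, and variables do not carry over. Pictures are saved under pics/ and viewed, about 8 in all and at most 12, crops included, and the job is handed in when it is done.

Besides the shell and the picture viewer there is one more tool, called after "Request:" by a JSON object that holds its "api" and its "payload". jog_arm: Moves the arm, as the interface text tells. Its arguments: {"type":"object","properties":{"plan":{"type":"array","items":{"type":"array"}},"hand":{"type":"number"},"grip_force":{"type":"number"}},"required":["plan"]}

```bash
mkdir -p pics; python3 - <<'E'
from bench import *
import cv2
for n in("scene","top"):
    cv2.imwrite(f"pics/{n}0.png",grab_frame(n)[:,:,::-1]); print(get_calibration(n))
print(get_obs())
E
```

```text
{'intrinsics': array([[454.76804184,   0.        , 314.82808762],
       [  0.        , 454.76804184, 201.37039788],
       [  0.        ,   0.        ,   1.        ]]), 'k1': -0.09275709786414231, 'xyz': array([0.54186025, 0.14938329, 0.72556285]), 'orientation': array([-1.09718894,  2.79088235, -0.42601289])}
{'intrinsics': array([[478.6220692 ,   0.        , 312.51318114],
       [  0.        , 478.6220692 , 199.81013966],
       [  0.        ,   0.        ,   1.        ]]), 'k1': 0.02416995816215177, 'xyz': array([0.53484008, 0.01083116, 0.81670304]), 'orientation': array([-2.08261179,  2.14019404, -0.21654052])}
{'clock': 0.1, 'joints': array([ 1.00191252,  0.47770203,  0.02234187,  1.55636106, -0.01149523,
        1.1092723 , -0.08313094]), 'qvel': array([-5.88223429e-04, -1.43624924e-03, -4.40067736e-04,  4.94413785e-04,
        8.62540965e-05,  1.04653369e-03,  8.24298798e-04]), 'tau': array([ 4.45871367e-03, -5.97758067e+01,  1.61375351e+00, -2.81953347e+01,
        1.28751813e-02,  4.97459143e-03,  3.84910749e-06]), 'tcp_pos': array([ 0.29995272, -0.60423184,  0.30302956]), 'orientation': array([-3.05708585e+00, -7.17047056e-01,  7.61674155e-04]), 'contact_force': array([ 0.06938394, -0.44216651, -0.21768058]), 'moment': array([-0.03725931, -0.00635298, -0.02755577]), 'grip_width': 0.08521676167317711}
```

View pics/scene0.png

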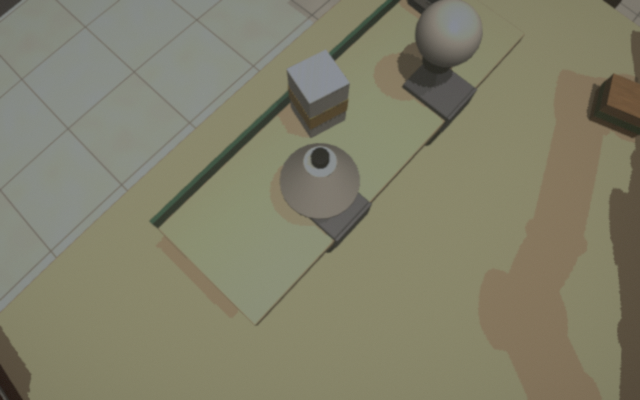

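View pics/top0.png

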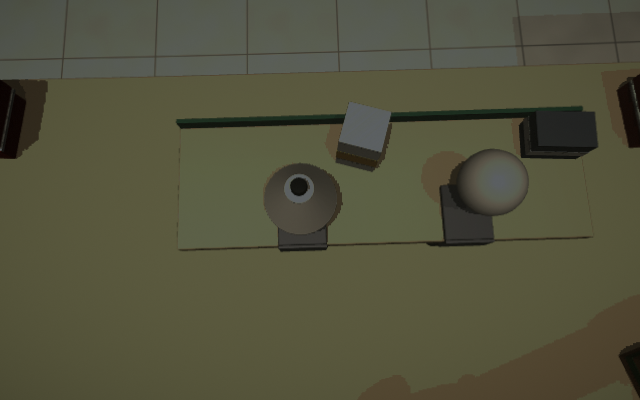

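The scene view shows the cone lamp at (320,180) and the globe at (448,33). In the top view the board's front edge runs from (178,249) to (592,237), with the cone clamp at about (303,240) and the globe clamp at about (467,243). The jog only turns about world z, so getting the tilt needs some thought. First I'll locate things.

```bash
cat > h.py <<'E'
from bench import *
import numpy as np, cv2
from scipy.spatial.transform import Rotation as R
def ray(n,uv):
    c=get_calibration(n);K=c["intrinsics"]
    p=cv2.undistortPoints(np.array([[uv]],float),K,np.array([c["k1"],0,0,0,0.]))[0,0]
    d=R.from_rotvec(c["orientation"]).apply([p[0],p[1],1]);return c["xyz"],d/np.linalg.norm(d)
def plane(n,uv,z):
    o,d=ray(n,uv);return o+d*(z-o[2])/d[2]
def tri(u1,u2):
    o,d=ray("scene",u1);p,e=ray("top",u2)
    s=np.linalg.lstsq(np.c_[d,-e],p-o,rcond=None)[0];a=o+s[0]*d;b=p+s[1]*e
    return (a+b)/2,np.linalg.norm(a-b)
E
python3 - <<'E'
from h import *
np.set_printoptions(precision=4,suppress=True)
for n,l in (("top",[(178,249),(592,237),(178,124),(583,110)]),("scene",[(258,322),(157,228),(522,37)])):
    for p in l: print(n,p,plane(n,p,.22))
print("clamp front top corners", [plane("top",p,.23) for p in((278,247),(327,246),(443,243),(493,240))],[plane("scene",p,.23) for p in((330,240),(369,205),(447,118),(474,91))])
print("globe",tri((448,33),(493,182)))
for p in ((558,135),(365,130)): print(plane("top",p,.28))
E
```

```text
top (178, 249) [0.6019 0.1797 0.22  ]
top (592, 237) [ 0.6032 -0.3346  0.22  ]
top (178, 124) [0.7667 0.1847 0.22  ]
top (583, 110) [ 0.7702 -0.3471  0.22  ]
scene (258, 322) [0.6023 0.1763 0.22  ]
scene (157, 228) [0.7624 0.1822 0.22  ]
scene (522, 37) [ 0.6036 -0.3303  0.22  ]
clamp front top corners [array([0.5998, 0.0544, 0.23  ]), array([ 0.5994, -0.0058,  0.23  ]), array([ 0.5993, -0.1479,  0.23  ]), array([ 0.6014, -0.2091,  0.23  ])] [array([0.6053, 0.0578, 0.23  ]), array([ 0.6002, -0.0025,  0.23  ]), array([ 0.6027, -0.1523,  0.23  ]), array([ 0.6008, -0.2066,  0.23  ])]
globe (array([ 0.6536, -0.1823,  0.3186]), np.float64(0.0006953546096491155))
[ 0.7167 -0.2782  0.28  ]
[ 0.7297 -0.0537  0.28  ]
```

Request:
{"api": "jog_arm", "payload": {"plan": [[[2,-4,3],0],[[2,-4,3],0],[[2,-4,3],0],[[2,-4,3],0],[[2,-4,3],0],[[2,-4,3],0],[[2,-4,3],0],[[2,-4,3],0]], "hand": 0}}

```text
clock: 0.9
tcp_pos: [0.4125, -0.8092, 0.4494]
orientation: [-3.045, -0.761, 0.039]
contact_force: [0.8, 1.8, -0.8]
grip_width: -0.0
```

```bash
cat > s.py <<'E'
from h import *
np.set_printoptions(precision=3,suppress=True)
o=get_obs();M=R.from_rotvec(o["orientation"]).as_matrix()
print(o["clock"],"tcp",o["tcp_pos"],"q",o["joints"],"\nfinger z",M[:,2],"jaw y",M[:,1],"tip",o["tcp_pos"]+.073*M[:,2],"F",o["contact_force"],"tilt",np.degrees(np.arccos(-M[2,2])),"w",o["grip_width"])
E
python3 s.py
```

```text
0.9 tcp [ 0.413 -0.809  0.449] q [ 1.074  0.986 -0.288  0.329  0.271  1.85  -0.097] 
finger z [-0.025 -0.003 -1.   ] jaw y [ 0.47  -0.883 -0.009] tip [ 0.411 -0.809  0.376] F [ 0.775  1.78  -0.804] tilt 1.4231769333824589 w -2.8001131300864965e-05
```

Request:
{"api": "jog_arm", "payload": {"plan": [[[2,-4,3],0],[[2,-4,3],0],[[0,0,5],0],[[0,0,5],0],[[0,0,5],0],[[0,0,5],0],[[0,0,0],0]]}}

```text
clock: 1.6
tcp_pos: [0.4047, -0.7944, 0.5213]
orientation: [3.004, 0.774, -0.044]
contact_force: [-1.1, 0.4, 0.6]
grip_width: 0.0
```

```bash
python3 s.py
```

```text
1.6 tcp [ 0.405 -0.794  0.521] q [ 0.998  0.958  0.164  0.241 -0.104  1.915 -0.012] 
finger z [-0.017 -0.045 -0.999] jaw y [ 0.483 -0.875  0.031] tip [ 0.403 -0.798  0.448] F [-1.109  0.394  0.647] tilt 2.765244500727519 w 2.5045811686412177e-05
```

Request:
{"api": "jog_arm", "payload": {"plan": [[[0,0,5],0],[[0,0,5],0],[[0,0,5],0],[[0,0,5],0],[[0,0,5],0],[[0,0,5],0],[[0,0,0],0]]}}

```text
clock: 2.3
tcp_pos: [0.3722, -0.7302, 0.7098]
orientation: [2.797, 0.734, 0.046]
contact_force: [-1.1, 0.1, 0.6]
grip_width: -0.0
```

```bash
python3 s.py
```

```text
2.3 tcp [ 0.372 -0.73   0.71 ] q [ 0.956  0.75   0.384  0.241 -0.28   1.916  0.022] 
finger z [ 0.093 -0.231 -0.969] jaw y [ 0.479 -0.842  0.246] tip [ 0.379 -0.747  0.639] F [-1.133  0.07   0.566] tilt 14.387761181803368 w -2.6202745941039376e-05
```

The tilt builds up as the wrist sits at its limit, outward (forward-down) as wanted. I'll carry on.

Request:
{"api": "jog_arm", "payload": {"plan": [[[0,0,5],0],[[0,0,5],0],[[0,0,5],0],[[0,0,5],0],[[0,0,5],0],[[0,0,5],0],[[0,0,5],0],[[0,0,5],0],[[0,0,5],0],[[0,0,5],0],[[0,0,0],0]]}}

```text
clock: 3.4
tcp_pos: [0.2941, -0.5831, 0.9426]
orientation: [2.491, 0.657, 0.128]
contact_force: [-1.7, -0.1, 0.8]
grip_width: 0.0001
```

```bash
python3 s.py
```

```text
3.4 tcp [ 0.294 -0.583  0.943] q [ 0.835  0.461  0.767  0.241 -0.513  1.916  0.067] 
finger z [ 0.224 -0.492 -0.841] jaw y [ 0.428 -0.726  0.538] tip [ 0.31  -0.619  0.881] F [-1.666 -0.09   0.835] tilt 32.718163472405806 w 0.0001158025308426899
```

Request:
{"api": "jog_arm", "payload": {"plan": [[[0,0,5],0],[[0,0,5],0],[[0,0,5],0],[[0,0,5],0],[[0,0,5],0],[[0,0,5],0],[[0,0,0],0]]}}

```text
clock: 4.1
tcp_pos: [0.2489, -0.4963, 1.0363]
orientation: [2.323, 0.613, 0.162]
contact_force: [-0.5, 0.2, 0.2]
grip_width: 0.0004
```

```bash
python3 s.py
```

```text
4.1 tcp [ 0.249 -0.496  1.036] q [ 0.694  0.362  1.308  0.242 -0.884  1.915  0.122] 
finger z [ 0.284 -0.616 -0.735] jaw y [ 0.383 -0.63   0.676] tip [ 0.27  -0.541  0.983] F [-0.466  0.19   0.161] tilt 42.69566564178661 w 0.00037921735966121644
```

Request:
{"api": "jog_arm", "payload": {"plan": [[[0,0,-4],0],[[0,0,-4],0],[[0,0,-4],0.1],[[0,0,-4],0.1],[[0,0,-4],0.1],[[0,0,-4],0.1],[[0,0,-4],0.1],[[0,0,-4],0.1],[[0,0,0],0]]}}

```text
clock: 5.0
tcp_pos: [0.2262, -0.4772, 0.8925]
orientation: [2.23, 0.935, 0.391]
contact_force: [0.8, 0.0, 0.6]
grip_width: -0.0006
```

```bash
python3 s.py
```

```text
5.0 tcp [ 0.226 -0.477  0.893] q [-0.198 -0.302  0.842  1.123  0.256  1.444  0.006] 
finger z [ 0.501 -0.473 -0.725] jaw y [ 0.513 -0.512  0.689] tip [ 0.263 -0.512  0.84 ] F [0.795 0.039 0.62 ] tilt 43.53873726059999 w -0.0005825466458341168
```

Tilt holds when moving back. I'll go on to a pre-pose in front of the globe lamp.

Request:
{"api": "jog_arm", "payload": {"plan": [[[2,0,-4],0.07],[[2,0,-4],0.07],[[2,1,-4],0.07],[[2,1,-4],0.07],[[2,2,-4],0.07],[[2,2,-4],0.07],[[2,3,-4],0.07],[[2,3,-4],0.07],[[1,3,-4],0.07],[[1,3,-4],0.07],[[0,0,0],0]]}}

```text
clock: 6.1
tcp_pos: [0.4042, -0.2997, 0.5001]
orientation: [1.841, 1.707, 0.695]
contact_force: [0.9, 0.5, -0.4]
grip_width: 0.0003
```

```bash
python3 s.py
```

```text
6.1 tcp [ 0.404 -0.3    0.5  ] q [-0.114 -0.309  0.671  2.059 -0.281  0.681  0.684] 
finger z [ 0.685 -0.036 -0.727] jaw y [ 0.725 -0.061  0.686] tip [ 0.454 -0.302  0.447] F [ 0.948  0.545 -0.375] tilt 43.32671500257405 w 0.00027555393915517127
```

Request:
{"api": "jog_arm", "payload": {"plan": [[[1,2,-3],0.05],[[1,2,-4],0],[[1,2,-4],0],[[1,2,-4],0],[[0.6,2,-4],0],[[0,2,-4],0],[[0,0,-3],0],[[0,0,0],0]]}}

```text
clock: 6.9
tcp_pos: [0.4546, -0.2016, 0.3047]
orientation: [1.791, 1.749, 0.752]
contact_force: [-0.6, 0.8, 0.4]
grip_width: 0.0
```

```bash
python3 s.py; python3 - <<'E'
from h import *
a=grab_frame("scene")[:,:,::-1];b=grab_frame("top")[:,:,::-1]
cv2.imwrite("pics/s1.png",cv2.resize(np.hstack([a[:300,300:],b[100:400,300:]]),(800,353)))
E
```

```text
6.9 tcp [ 0.455 -0.202  0.305] q [-0.866 -0.187  1.285  2.408 -1.116  0.184  1.506] 
finger z [ 0.704  0.014 -0.71 ] jaw y [ 0.71  -0.029  0.704] tip [ 0.506 -0.201  0.253] F [-0.631  0.774  0.41 ] tilt 44.79314729606347 w 4.05771523733756e-05
```

View pics/s1.png

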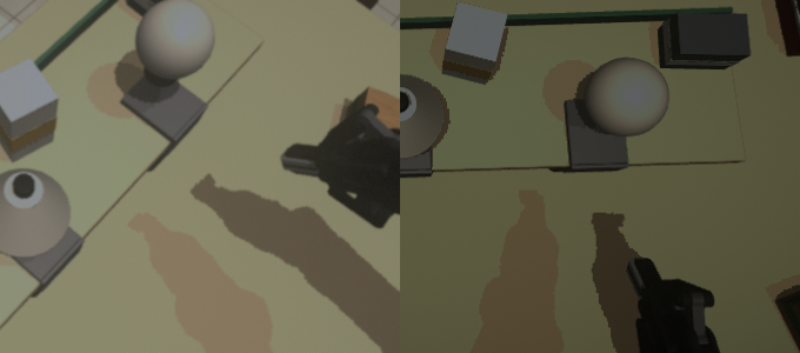

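The picture (left scene, right top, crop scale about 1.18) shows the closed fingers (at 290,155 / 635,265) in front of the globe clamp (170,135 / 597,165) with clear space between. Next I'll move out, then down.

Request:
{"api": "jog_arm", "payload": {"plan": [[[2,0.5,0],0],[[2,0.5,0],0],[[0.5,0.6,-2],-0.02],[[0,0.6,-2],0],[[0,0,-2],0],[[0,0,-2],0],[[0,0,-2],0],[[0,0,0],0]]}}

```text
clock: 7.8
tcp_pos: [0.4622, -0.1713, 0.2803]
orientation: [1.837, 1.76, 0.721]
contact_force: [0.3, 0.3, 0.4]
grip_width: 0.0
```

```bash
python3 s.py
```

```text
7.8 tcp [ 0.462 -0.171  0.28 ] q [-1.082 -0.117  1.453  2.435 -1.364  0.17   1.671] 
finger z [ 0.673  0.01  -0.74 ] jaw y [ 0.739 -0.046  0.672] tip [ 0.511 -0.171  0.226] F [0.265 0.321 0.447] tilt 42.31020896368447 w 4.2400835600564464e-05
```

The arm has run into limits on j3, j4, j5 and j6, so this is the wrong redundancy branch. I'll fit a quick kinematic model from the logged readings to plan the other branch.

```bash
cat > kin.py <<'E'
import numpy as np
from scipy.spatial.transform import Rotation as R
from scipy.optimize import least_squares
D=[([1.00191,.47770,.02234,1.55636,-.01150,1.10927,-.08313],[.29995,-.60423,.30303],[-3.05709,-.71705,.00076]),
([1.074,.986,-.288,.329,.271,1.85,-.097],[.4125,-.8092,.4494],[-3.045,-.761,.039]),
([.998,.958,.164,.241,-.104,1.915,-.012],[.4047,-.7944,.5213],[3.004,.774,-.044]),
([.956,.75,.384,.241,-.28,1.916,.022],[.3722,-.7302,.7098],[2.797,.734,.046]),
([.835,.461,.767,.241,-.513,1.916,.067],[.2941,-.5831,.9426],[2.491,.657,.128]),
([.694,.362,1.308,.242,-.884,1.915,.122],[.2489,-.4963,1.0363],[2.323,.613,.162]),
([-.198,-.302,.842,1.123,.256,1.444,.006],[.2262,-.4772,.8925],[2.23,.935,.391]),
([-.114,-.309,.671,2.059,-.281,.681,.684],[.4042,-.2997,.5001],[1.841,1.707,.695]),
([-.866,-.187,1.285,2.408,-1.116,.184,1.506],[.4546,-.2016,.3047],[1.791,1.749,.752]),
([-1.082,-.117,1.453,2.435,-1.364,.17,1.671],[.4622,-.1713,.2803],[1.837,1.76,.721])]
Ax="zyzyzyz"
LO=np.array([-2.96,-.34,-1.41,.24,-1.37,.17,-2.96]);HI=np.array([2.96,2.1,1.46,2.44,4.51,1.92,2.96])
def fk(q,p,s,pts=False):
    T=R.identity();x=np.zeros(3);off=p[:7];L=p[7:].reshape(8,3);P=[]
    for i in range(7):
        x=x+T.apply(L[i]);P.append(x);T=T*R.from_euler(Ax[i],s[i]*q[i]+off[i])
    x=x+T.apply(L[7]);P.append(x)
    return (x,T,np.array(P)) if pts else (x,T)
E
cat > fit.py <<'E'
from kin import *
import itertools
best=None
p0=np.zeros(31);p0[7:]=np.array([[0,0,.15],[0,0,.15],[0,0,.2],[0,0,.2],[0,0,.2],[0,0,.2],[0,0,.1],[0,0,.1]]).ravel()
def res(p,s):
    r=[]
    for q,x,o in D:
        a,T=fk(np.array(q),p,s);r+=list((a-x)*10);r+=list((T*R.from_rotvec(o).inv()).as_rotvec())
    return np.r_[r,(p-p0)*.003]
for s in itertools.product([1,-1],repeat=4):
    S=[s[0],1,s[1],1,s[2],1,s[3]]
    for yaw in (0,-2):
        p=p0.copy();p[0]=yaw
        f=least_squares(res,p,args=(S,),max_nfev=60)
        if best is None or f.cost<best[0]: best=(f.cost,S,f.x);print(f.cost,S)
p=best[2];np.save("p.npy",p);np.save("sg.npy",best[1])
np.set_printoptions(precision=3,suppress=True)
print(p[:7]);print(p[7:].reshape(8,3));r=res(p,best[1])[:-31].reshape(-1,6);print(abs(r[:,:3]).max(1)/10,abs(r[:,3:]).max(1))
E
time python3 fit.py
```

```text
8.481886199509683 [1, 1, 1, 1, 1, 1, 1]
1.544316139790598 [1, 1, 1, 1, 1, 1, 1]
1.4881786546533602 [-1, 1, -1, 1, 1, 1, 1]
1.4881639642540703 [-1, 1, -1, 1, -1, 1, 1]
5.061816786056512e-05 [-1, 1, -1, 1, -1, 1, -1]
[-0.002 -0.001 -0.001  0.001  0.001  0.     1.568]
[[ 0.002 -0.002  0.144]
 [-0.002 -0.015  0.144]
 [ 0.003 -0.015  0.271]
 [-0.001 -0.016  0.271]
 [ 0.003 -0.016  0.237]
 [-0.002  0.     0.237]
 [ 0.003  0.     0.127]
 [ 0.     0.     0.127]]
[0. 0. 0. 0. 0. 0. 0. 0. 0. 0.] [0.    0.001 0.001 0.001 0.001 0.001 0.    0.    0.001 0.001]
real	3m9.043s
user	2m57.233s
sys	0m0.275s
```

```bash
cat > sim.py <<'E'
from kin import *
p=np.load("p.npy");s=np.load("sg.npy")
np.set_printoptions(precision=2,suppress=True)
def ik(q,x,Rt,w=.003):
    f=lambda v:np.r_[(fk(v,p,s)[0]-x)*10,(fk(v,p,s)[1]*Rt.inv()).as_rotvec()*3,(v-q)*w]
    r=least_squares(f,np.clip(q,LO+1e-6,HI-1e-6),bounds=(LO,HI));return r.x,np.linalg.norm(r.fun[:6])
def pose(tilt,head):  # jaw y in the tilt plane, as now
    z=np.array([np.sin(tilt),0,-np.cos(tilt)]);y=np.array([np.cos(tilt),0,np.sin(tilt)])
    return R.from_euler("z",head)*R.from_matrix(np.c_[np.cross(y,z),y,z])
E
cat > a.py <<'E'
from sim import *
t=np.radians(42.3);rng=np.random.default_rng(0);out=[]
for n in range(60):
    h=rng.uniform(-.5,.5);q0=rng.uniform(LO,HI);Rt=pose(t,h);d=Rt.apply([0,0,1])
    x=np.array([.603,-.18,.13])-.073*d
    q,e=ik(q0,x,Rt)
    if e<.01: out.append((min((q-LO).min(),(HI-q).min()),h,q))
for o in sorted(out,key=lambda o:-o[0])[:8]: print(*o)
q=np.array(D[-1][0])
for Pw in ([.35,-.25,.55],[.4,-.2,.7],[.45,-.3,.5]):
    print(Pw);q=np.array(D[-1][0])
    for h in np.arange(0,6.3,.15):
        Rt=pose(t,h);q,e=ik(q,np.array(Pw)+.254*Rt.apply([0,0,1]),Rt)
        if round(h/.15)%6==0 or e>.02: print(round(h,2),round(e,3),q)
E
python3 a.py
```

```text
0.165040215163327 -0.24172559992246312 [ 0.77  0.45 -0.72  2.27  2.26  0.39 -2.19]
0.1636575308603394 -0.4171914241035053 [ 0.56  0.42 -0.57  2.28  2.06  0.49 -2.26]
0.14445208586710878 -0.3754452941647165 [ 0.34  0.38 -0.29  2.3   2.27  0.37 -2.47]
0.140071015691299 -2.7176341381496272e-05 [ 1.15  0.61 -1.06  2.23  2.15  0.31 -1.68]
0.13981740016649624 0.25772884530829143 [-0.46  0.89  1.24  2.26  4.37  1.24  2.16]
0.13752405100675746 0.07152983072976093 [-0.28  0.5   0.75  2.3   4.24  0.65  2.26]
0.1262268011696417 -0.05962284528421602 [-0.03  0.39  0.34  2.31  3.88  0.38  2.52]
0.11628687874750024 -0.09348966325187336 [ 0.91  0.48 -0.79  2.26  2.43  0.29 -2.16]
[0.35, -0.25, 0.55]
0.0 0.005 [-1.14 -0.34  1.46  2.17  0.16  0.32  0.3 ]
0.9 0.018 [-1.14 -0.34  1.46  2.17 -0.49  0.82  1.56]
1.2 0.021 [-1.14 -0.34  1.46  2.17 -0.47  1.02  1.77]
1.35 0.022 [-1.14 -0.34  1.46  2.17 -0.44  1.11  1.87]
1.5 0.023 [-1.14 -0.34  1.46  2.17 -0.4   1.21  1.96]
1.65 0.024 [-1.15 -0.34  1.46  2.17 -0.36  1.3   2.06]
1.8 0.025 [-1.15 -0.34  1.46  2.17 -0.31  1.38  2.16]
1.95 0.026 [-1.15 -0.34  1.
[... 3703 characters left out ...]
62 [-0.39  0.66  1.2   2.3   2.05  0.17  2.96]
4.5 1.208 [-0.37  0.63  1.16  2.27  2.17  0.17  2.96]
4.65 1.067 [-0.35  0.6   1.12  2.23  2.29  0.17  2.96]
4.8 0.941 [-0.32  0.57  1.07  2.2   2.41  0.17  2.96]
4.95 0.829 [-0.28  0.53  1.    2.17  2.53  0.17  2.96]
5.1 0.734 [-0.23  0.49  0.92  2.15  2.66  0.17  2.96]
5.25 0.657 [-0.16  0.45  0.81  2.13  2.79  0.17  2.96]
5.4 0.598 [-0.07  0.41  0.68  2.11  2.92  0.17  2.96]
5.55 0.284 [-0.22  0.45  0.89  2.05  4.51  0.17  1.44]
5.7 0.267 [-0.09  0.39  0.71  2.04  4.51  0.17  1.58]
5.85 0.093 [-0.44  0.89  1.46  2.    4.51  0.92  1.39]
6.0 0.069 [-0.44  0.89  1.46  2.    4.51  1.02  1.5 ]
6.15 0.064 [-0.44  0.89  1.46  1.99  4.51  1.12  1.61]
```

Goal branch found: j5 about 2.2, j7 about -2.2. It should be reachable by twisting negative first with the hand raised, going down, then twisting back. I'll check that.

```bash
cat > b.py <<'E'
from sim import *
t=np.radians(42.3)
for Pm in ([.38,-.18,.70],[.42,-.15,.65]):
  for hm in (-1.5,-2.,-2.4):
    q=np.array(D[-1][0]);print("Pm",Pm,hm)
    W=[(np.array([.30,-.18,.47]),0.),(np.array(Pm),0.),(np.array(Pm),hm),(np.array([.36,-.18,.45]),hm),(np.array([.36,-.18,.45]),-.2),(np.array([.378,-.145,.365]),-.2)]
    for (a,ha),(b,hb) in zip(W[:-1],W[1:]):
        m=0
        for u in np.linspace(0,1,16)[1:]:
            Rt=pose(t,ha+u*(hb-ha));q,e=ik(q,a+u*(b-a)+.254*Rt.apply([0,0,1]),Rt);m=max(m,e)
        print(b,hb,round(m,3),round(e,3),q)
E
python3 b.py
```

```text
Pm [0.38, -0.18, 0.7] -1.5
[ 0.38 -0.18  0.7 ] 0.0 0.0 0.0 [-0.29 -0.13  0.53  1.94 -0.19  0.6   0.38]
[ 0.38 -0.18  0.7 ] -1.5 0.0 0.0 [ 0.06 -0.09  0.21  1.93  0.79  1.14 -1.51]
[ 0.36 -0.18  0.45] -1.5 0.0 0.0 [ 0.09  0.19  0.24  2.29  1.14  0.7  -2.1 ]
[ 0.36 -0.18  0.45] -0.2 0.0 0.0 [ 1.14  0.31 -0.94  2.23  1.73  0.17 -1.55]
[ 0.38 -0.14  0.36] -0.2 0.0 0.0 [ 1.11  0.62 -1.09  2.27  2.1   0.53 -1.85]
Pm [0.38, -0.18, 0.7] -2.0
[ 0.38 -0.18  0.7 ] 0.0 0.0 0.0 [-0.29 -0.13  0.53  1.94 -0.19  0.6   0.38]
[ 0.38 -0.18  0.7 ] -2.0 0.0 0.0 [ 0.08 -0.09  0.19  1.93  0.75  1.47 -1.87]
[ 0.36 -0.18  0.45] -2.0 0.0 0.0 [ 0.11  0.19  0.21  2.29  0.88  0.98 -2.3 ]
[ 0.36 -0.18  0.45] -0.2 0.0 0.0 [ 1.14  0.31 -0.94  2.23  1.73  0.17 -1.55]
[ 0.38 -0.14  0.36] -0.2 0.0 0.0 [ 1.11  0.62 -1.09  2.27  2.1   0.53 -1.85]
Pm [0.38, -0.18, 0.7] -2.4
[ 0.38 -0.18  0.7 ] 0.0 0.0 0.0 [-0.29 -0.13  0.53  1.94 -0.19  0.6   0.38]
[ 0.38 -0.18  0.7 ] -2.4 0.0 0.0 [ 0.1  -0.08  0.18  1.93  0.63  1.71 -2.17]
[ 0.36 -0.18  0.45] -2.4 0.0 0.0 [ 0.13  0.19  0.2   2.29  0.66  1.16 -2.5 ]
[ 0.36 -0.18  0.45] -
[... 674 characters left out ...]
2.0 0.0 0.0 [-0.36 -0.02  0.56  1.98  0.74  1.43 -2.  ]
[ 0.36 -0.18  0.45] -2.0 0.0 0.0 [-0.24  0.22  0.62  2.31  0.83  0.9  -2.24]
[ 0.36 -0.18  0.45] -0.2 0.0 0.0 [ 1.14  0.31 -0.94  2.23  1.73  0.17 -1.55]
[ 0.38 -0.14  0.36] -0.2 0.0 0.0 [ 1.11  0.62 -1.09  2.27  2.1   0.53 -1.85]
Pm [0.42, -0.15, 0.65] -2.4
[ 0.42 -0.15  0.65] 0.0 0.006 0.0 [-0.53 -0.04  0.73  1.99 -0.24  0.47  0.38]
[ 0.42 -0.15  0.65] -2.4 0.0 0.0 [-0.36 -0.02  0.56  1.98  0.59  1.66 -2.3 ]
[ 0.36 -0.18  0.45] -2.4 0.0 0.0 [-0.24  0.22  0.62  2.31  0.61  1.09 -2.42]
[ 0.36 -0.18  0.45] -0.2 0.0 0.0 [ 1.14  0.31 -0.94  2.23  1.73  0.17 -1.55]
[ 0.38 -0.14  0.36] -0.2 0.0 0.0 [ 1.11  0.62 -1.09  2.27  2.1   0.53 -1.85]
```

Request:
{"api": "jog_arm", "payload": {"plan": [[[0,0,4],0],[[0,0,4],0],[[0,0,4],0],[[0,0,4],0],[[2,0,3],0],[[2,0,3],0],[[2,0,1],0],[[2,0,0],0],[[0,0,0],0]]}}

```text
clock: 8.7
tcp_pos: [0.5512, -0.1697, 0.415]
orientation: [1.821, 1.76, 0.772]
contact_force: [0.6, 0.8, 0.1]
grip_width: 0.0001
```

```bash
python3 s.py
```

```text
8.7 tcp [ 0.551 -0.17   0.415] q [-0.252 -0.039  0.544  2.111 -0.608  0.397  0.749] 
finger z [ 0.692  0.038 -0.721] jaw y [ 0.722 -0.049  0.69 ] tip [ 0.602 -0.167  0.362] F [0.591 0.796 0.144] tilt 43.88804591507718 w 5.05221422161331e-05
```

Request:
{"api": "jog_arm", "payload": {"plan": [[[0,0,4],0],[[0,0,4],0],[[0,0,2],-0.05]]}}

```text
clock: 9.0
tcp_pos: [0.5489, -0.1716, 0.518]
orientation: [1.859, 1.701, 0.753]
contact_force: [1.1, 0.1, 0.8]
grip_width: -0.0
```

Request:
{"api": "jog_arm", "payload": {"plan": [[[-0.2,-2.4,0],-0.14],[[-0.5,-2.3,0],-0.14],[[-0.8,-2.3,0],-0.14],[[-1.1,-2.1,0],-0.14],[[-1.4,-1.9,0],-0.14],[[-1.7,-1.7,0],-0.14],[[-1.9,-1.5,0],-0.14],[[-2.1,-1.2,0],-0.14],[[-2.2,-0.9,0],-0.14],[[-2.3,-0.6,0],-0.14],[[-2.4,-0.2,0],-0.14],[[0,0,0],0]]}}

```text
clock: 10.2
tcp_pos: [0.3836, -0.3344, 0.5135]
orientation: [2.38, -0.018, 0.079]
contact_force: [1.1, -0.8, 0.6]
grip_width: 0.0002
```

```bash
python3 s.py
```

```text
10.2 tcp [ 0.384 -0.334  0.513] q [ 0.224 -0.106  0.025  1.953  0.803  1.151 -1.625] 
finger z [ 0.052 -0.689 -0.723] jaw y [-0.036 -0.725  0.688] tip [ 0.387 -0.385  0.461] F [ 1.142 -0.783  0.601] tilt 43.70447437930271 w 0.0002265680852490686
```

```bash
cat > c.py <<'E'
from sim import *
t=np.radians(43.7)
for x1,z1,hf in ((.345,.47,-.2),(.345,.45,-.35),(.335,.42,-.35)):
    q=np.array([.224,-.106,.025,1.953,.803,1.151,-1.625]);print(x1,z1,hf)
    A=np.array([.371,-.16,.697]);B=np.array([x1,-.14,z1]);yw=-.18+np.sin(-hf)*.228
    W=[(A,-1.495),(B,-1.495),(B,hf),(np.array([x1,yw,.36]),hf),(np.array([.603-.228*np.cos(hf),yw,.36]),hf),(np.array([.603-.228*np.cos(hf),yw,.38]),hf)]
    for (a,ha),(b,hb) in zip(W[:-1],W[1:]):
        m=0
        for u in np.linspace(0,1,11)[1:]:
            Rt=pose(t,ha+u*(hb-ha));q,e=ik(q,a+u*(b-a)+.254*Rt.apply([0,0,1]),Rt);m=max(m,e)
        print(b,"TCP",b+.254*Rt.apply([0,0,1]),hb,round(m,3),round(e,3),q)
E
python3 c.py
```

```text
0.345 0.47 -0.2
[ 0.34 -0.14  0.47] TCP [ 0.36 -0.31  0.29] -1.495 0.0 0.0 [ 0.21  0.11  0.    2.32  1.11  0.83 -2.12]
[ 0.34 -0.14  0.47] TCP [ 0.52 -0.17  0.29] -0.2 0.0 0.0 [ 1.16  0.22 -1.03  2.27  1.69  0.17 -1.6 ]
[ 0.34 -0.13  0.36] TCP [ 0.52 -0.17  0.18] -0.2 0.0 0.0 [ 1.17  0.63 -1.16  2.35  2.19  0.59 -1.93]
[ 0.38 -0.13  0.36] TCP [ 0.55 -0.17  0.18] -0.2 0.0 0.0 [ 1.1   0.65 -1.12  2.28  2.15  0.58 -1.88]
[ 0.38 -0.13  0.38] TCP [ 0.55 -0.17  0.2 ] -0.2 0.0 0.0 [ 1.11  0.59 -1.12  2.27  2.08  0.53 -1.85]
0.345 0.45 -0.35
[ 0.34 -0.14  0.45] TCP [ 0.36 -0.31  0.27] -1.495 0.0 0.0 [ 0.2   0.14  0.01  2.34  1.16  0.8  -2.19]
[ 0.34 -0.14  0.45] TCP [ 0.51 -0.2   0.27] -0.35 0.0 0.0 [ 0.52  0.16 -0.33  2.32  2.13  0.17 -2.21]
[ 0.34 -0.1   0.36] TCP [ 0.51 -0.16  0.18] -0.35 0.0 0.0 [ 0.58  0.38 -0.54  2.4   2.38  0.48 -2.51]
[ 0.39 -0.1   0.36] TCP [ 0.55 -0.16  0.18] -0.35 0.0 0.0 [ 0.52  0.42 -0.49  2.31  2.3   0.46 -2.43]
[ 0.39 -0.1   0.38] TCP [ 0.55 -0.16  0.2 ] -0.35 0.0 0.0 [ 0.5   0.37 -0.47  2.3   2.24  0.41 -2.38]
0.335 0.42 -0.35
[ 0.34 -0.14  0.42] TCP [ 0.35 -0.31  0.24] -1.495 0.0 0.0 [ 0.21  0.2   0.01  2.38  1.25  0.77 -2.32]
[ 0.34 -0.14  0.42] TCP [ 0.5  -0.2   0.24] -0.35 0.0 0.0 [ 0.49  0.21 -0.3   2.37  2.46  0.24 -2.54]
[ 0.34 -0.1   0.36] TCP [ 0.5  -0.16  0.18] -0.35 0.0 0.0 [ 0.45  0.35 -0.39  2.42  2.48  0.46 -2.64]
[ 0.39 -0.1   0.36] TCP [ 0.55 -0.16  0.18] -0.35 0.0 0.0 [ 0.38  0.4  -0.33  2.32  2.4   0.42 -2.56]
[ 0.39 -0.1   0.38] TCP [ 0.55 -0.16  0.2 ] -0.35 0.0 0.0 [ 0.35  0.35 -0.3   2.31  2.34  0.37 -2.51]
```

Request:
{"api": "jog_arm", "payload": {"plan": [[[-0.3,0.2,-3.2],0],[[-0.3,0.2,-3.2],0],[[-0.3,0.2,-3.2],0],[[-0.3,0.2,-3.2],0],[[-0.3,0.2,-3.2],0],[[-0.3,0.2,-3.2],0],[[-0.3,0.2,-3.2],0],[[-0.3,0,-3.0],0],[[0,0,0],0]]}}

```text
clock: 11.1
tcp_pos: [0.3596, -0.319, 0.2563]
orientation: [2.385, -0.007, 0.075]
contact_force: [-0.4, 0.3, 0.1]
grip_width: -0.0002
```

Request:
{"api": "jog_arm", "payload": {"plan": [[[2.4,0.4,0],0.14],[[2.3,0.7,0],0.14],[[2.2,1.0,0],0.14],[[2.1,1.3,0],0.14],[[1.9,1.6,0],0.14],[[1.6,1.8,0],0.14],[[1.3,2.0,0],0.14],[[1.0,2.2,0],0.14],[[0,0,0],0]]}}

```text
clock: 12.0
tcp_pos: [0.5092, -0.2131, 0.2619]
orientation: [2.102, 1.279, 0.589]
contact_force: [-1.4, -0.3, -0.3]
grip_width: -0.0002
```

```bash
python3 s.py
```

```text
12.0 tcp [ 0.509 -0.213  0.262] q [ 0.415  0.167 -0.195  2.325  2.241  0.177 -2.436] 
finger z [ 0.642 -0.263 -0.72 ] jaw y [ 0.63  -0.354  0.691] tip [ 0.556 -0.232  0.209] F [-1.395 -0.262 -0.293] tilt 43.92789134983902 w -0.00015912263928870198
```

Request:
{"api": "jog_arm", "payload": {"plan": [[[0,0.6,-2],0.02],[[0,0.8,-2],0.02],[[0,0.8,-2],0.02],[[0,0.8,-2],0.02],[[0,0.8,-1.4],0.02],[[0,0.8,0],0],[[0,0,0],0]]}}

```text
clock: 12.7
tcp_pos: [0.5084, -0.1672, 0.1663]
orientation: [2.054, 1.385, 0.627]
contact_force: [-0.4, -0.2, 0.8]
grip_width: 0.0001
```

```bash
python3 s.py; python3 - <<'E'
from h import *
a=grab_frame("scene")[:,:,::-1];b=grab_frame("top")[:,:,::-1]
cv2.imwrite("pics/s2.png",cv2.resize(np.hstack([a[:200,380:620],b[150:350,380:620]]),(800,333)))
E
```

```text
12.7 tcp [ 0.508 -0.167  0.166] q [ 0.567  0.395 -0.467  2.403  2.581  0.458 -2.714] 
finger z [ 0.661 -0.201 -0.723] jaw y [ 0.663 -0.295  0.688] tip [ 0.557 -0.182  0.114] F [-0.357 -0.163  0.828] tilt 43.73053275913711 w 8.902580378362605e-05
```

View pics/s2.png

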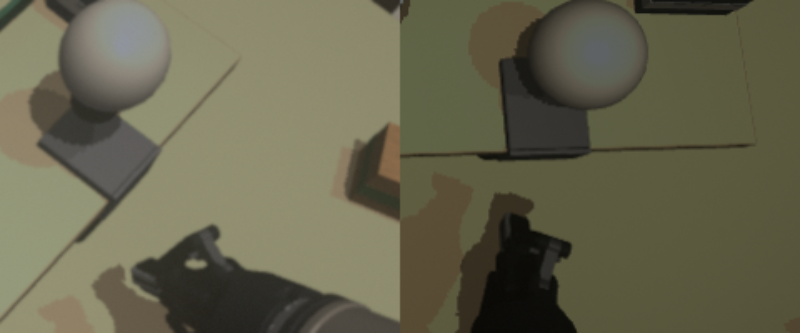

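The fingertip is in front of and below the globe clamp (right half: tip at (515,220), with the bar showing dark at 480–590, row 155). I'll advance under the bar.

Request:
{"api": "jog_arm", "payload": {"plan": [[[1,0,0],0],[[1,0,0],0],[[1,0,0],0],[[1,0,0],0],[[0.7,0,0],0],[[0,0,0],0],[[0,0,0],0]]}}

```text
clock: 13.5
tcp_pos: [0.5549, -0.1672, 0.1654]
orientation: [2.055, 1.387, 0.629]
contact_force: [1.0, -1.0, 0.4]
grip_width: 0.0001
```

Request:
{"api": "jog_arm", "payload": {"plan": [[[0,0,0.2],0],[[0,0,0.2],0],[[0,0,0.2],0],[[0,0,0.2],0],[[0,0,0],0]]}}

```text
clock: 14.0
tcp_pos: [0.5551, -0.1674, 0.1741]
orientation: [2.054, 1.386, 0.629]
contact_force: [0.6, -0.9, 0.0]
grip_width: -0.0001
```

```bash
python3 s.py
```

```text
14.0 tcp [ 0.555 -0.167  0.174] q [ 0.491  0.415 -0.407  2.307  2.495  0.401 -2.641] 
finger z [ 0.662 -0.199 -0.722] jaw y [ 0.663 -0.295  0.689] tip [ 0.603 -0.182  0.121] F [ 0.64  -0.884  0.049] tilt 43.747260792856366 w -7.515475967083892e-05
```

Corner should be about z 0.131, with no contact yet. I'll raise it in small steps, watching the force.

Request:
{"api": "jog_arm", "payload": {"plan": [[[0,0,0.2],0],[[0,0,0.2],0],[[0,0,0.2],0],[[0,0,0.2],0],[[0,0,0],0]]}}

```text
clock: 14.5
tcp_pos: [0.5545, -0.1673, 0.1815]
orientation: [2.055, 1.387, 0.628]
contact_force: [-2.0, -0.2, -1.6]
grip_width: -0.0
```

Request:
{"api": "jog_arm", "payload": {"plan": [[[0,0,0.2],0],[[0,0,0.2],0],[[0,0,0],0]]}}

```text
clock: 14.8
tcp_pos: [0.5541, -0.1673, 0.1851]
orientation: [2.056, 1.387, 0.628]
contact_force: [-5.2, -0.2, -2.2]
grip_width: -0.0001
```

The force is mostly along -x, so the tip is bearing on the front of the bar rather than under it. I'll drop, go deeper and raise again.

Request:
{"api": "jog_arm", "payload": {"plan": [[[-0.2,0,-0.6],0],[[0,0,-0.6],0],[[0,0,-0.4],0],[[0.5,0,0],0],[[0.5,0,0],0],[[0,0,0],0],[[0,0,0],0]]}}

```text
clock: 15.5
tcp_pos: [0.5617, -0.1675, 0.1683]
orientation: [2.058, 1.387, 0.626]
contact_force: [-5.4, -0.2, -2.8]
grip_width: -0.0001
```

Request:
{"api": "jog_arm", "payload": {"plan": [[[0,0,0.2],0],[[0,0,0.2],0],[[0,0,0.2],0],[[0,0,0],0]]}}

```text
clock: 15.9
tcp_pos: [0.5609, -0.1671, 0.1739]
orientation: [2.059, 1.389, 0.626]
contact_force: [-8.0, 0.1, -2.7]
grip_width: 0.0005
```

Request:
{"api": "jog_arm", "payload": {"plan": [[[0,0,0.2],0],[[0,0,0.2],0],[[0,0,0],0]]}}

```text
clock: 16.2
tcp_pos: [0.5606, -0.1671, 0.1776]
orientation: [2.06, 1.389, 0.625]
contact_force: [-10.0, 0.4, -2.5]
grip_width: -0.0001
```

```bash
python3 s.py; python3 - <<'E'
from h import *
o=get_obs();print(o["moment"],o["contact_force"])
a=grab_frame("scene")[:,:,::-1];b=grab_frame("top")[:,:,::-1]
cv2.imwrite("pics/s3.png",cv2.resize(np.hstack([a[60:180,400:540],b[200:320,400:540]]),(800,343),interpolation=cv2.INTER_CUBIC))
E
```

```text
16.2 tcp [ 0.561 -0.167  0.178] q [ 0.472  0.409 -0.388  2.293  2.468  0.377 -2.62 ] 
finger z [ 0.657 -0.197 -0.727] jaw y [ 0.667 -0.297  0.684] tip [ 0.609 -0.181  0.125] F [-10.009   0.426  -2.531] tilt 43.35437339660508 w -0.0001411335529055872
[ 0.40452307  2.0202537  -0.24092524] [-10.00851763   0.42575051  -2.53140299]
```

View pics/s3.png

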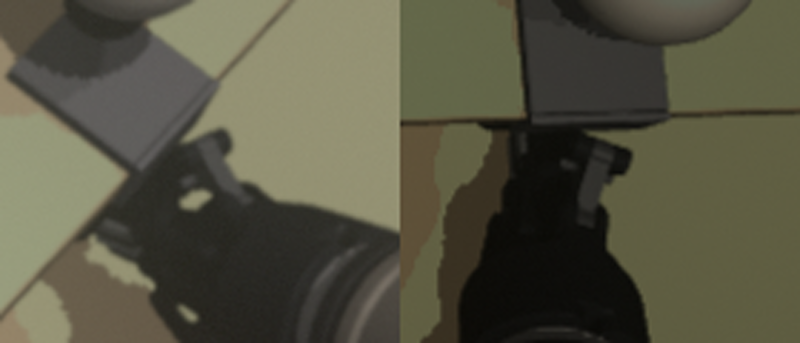

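The picture shows the knuckle of the upper finger (225,140 left / 620,160 right) close to the clamp front, with the tip going under the bar. I'll triangulate both to see which one is touching.

```bash
python3 - <<'E'
from h import *
np.set_printoptions(precision=4,suppress=True)
o=get_obs();M=R.from_rotvec(o["orientation"]).as_matrix()
for n,a,b in (("knuckle far end",(478.8,107),(478,255)),("knuckle other",(473,113),(474,253)),("tip",(440,139),(440,249))):
    P,e=tri(a,b);print(n,P,e,"tool frame",M.T@(P-o["tcp_pos"]))
E
```

```text
knuckle far end [ 0.5825 -0.1858  0.2395] 0.0006996629771327588 tool frame [-0.0059  0.0624 -0.0269]
knuckle other [ 0.5857 -0.1883  0.2183] 0.00293857946636136 tool frame [-0.0085  0.0508 -0.0089]
tip [ 0.5987 -0.1617  0.1613] 0.0002228926745752513 tool frame [0.0173 0.0126 0.0359]
```

Finger-back geometry fits contact with the bar, and a near-constant Fz while rising suggests the bar is moving with the finger. I'll keep raising and watch for the hard stop.

Request:
{"api": "jog_arm", "payload": {"plan": [[[0,0,0.15],0],[[0,0,0.15],0],[[0,0,0],0]]}}

```text
clock: 16.6
tcp_pos: [0.5603, -0.167, 0.1803]
orientation: [2.06, 1.389, 0.625]
contact_force: [-8.8, 0.2, -3.7]
grip_width: 0.0001
```

Request:
{"api": "jog_arm", "payload": {"plan": [[[0,0,0.15],0],[[0,0,0.15],0],[[0,0,0],0]]}}

```text
clock: 16.9
tcp_pos: [0.56, -0.1669, 0.183]
orientation: [2.061, 1.39, 0.624]
contact_force: [-10.0, 0.3, -2.6]
grip_width: -0.0001
```

```bash
python3 s.py; python3 -c "
from bench import *
print(get_obs()['moment'])"
```

```text
16.9 tcp [ 0.56  -0.167  0.183] q [ 0.465  0.394 -0.379  2.292  2.454  0.361 -2.61 ] 
finger z [ 0.657 -0.197 -0.728] jaw y [ 0.668 -0.297  0.683] tip [ 0.608 -0.181  0.13 ] F [-10.003   0.319  -2.636] tilt 43.27143616751868 w -0.0001346847336222359
[ 0.48564552  2.29167429 -0.2491373 ]
```

Request:
{"api": "jog_arm", "payload": {"plan": [[[0,0,0.15],0],[[0,0,0.15],0],[[0,0,0],0]]}}

```text
clock: 17.2
tcp_pos: [0.5597, -0.1669, 0.1858]
orientation: [2.061, 1.39, 0.624]
contact_force: [-10.3, 0.9, -3.5]
grip_width: 0.0
```

Request:
{"api": "jog_arm", "payload": {"plan": [[[0,0,0.15],0],[[0,0,0.15],0],[[0,0,0],0]]}}

```text
clock: 17.5
tcp_pos: [0.5594, -0.1668, 0.1883]
orientation: [2.062, 1.391, 0.624]
contact_force: [-9.5, -0.1, -6.3]
grip_width: -0.0001
```

Request:
{"api": "jog_arm", "payload": {"plan": [[[0,0,0.15],0],[[0,0,0.15],0],[[0,0,0],0]]}}

```text
clock: 17.8
tcp_pos: [0.5587, -0.1665, 0.1903]
orientation: [2.064, 1.393, 0.622]
contact_force: [-8.3, -0.5, -10.9]
grip_width: -0.0001
```

Fz is now climbing, which looks like the hard stop. I'll press a bit more, then withdraw down and back.

Request:
{"api": "jog_arm", "payload": {"plan": [[[0,0,0.15],0],[[0,0,0.15],0],[[0,0,0.15],0],[[0,0,0],0]]}}

```text
clock: 18.2
tcp_pos: [0.5573, -0.1663, 0.1935]
orientation: [2.067, 1.394, 0.62]
contact_force: [-10.0, -0.4, -11.7]
grip_width: -0.0
```

```bash
python3 s.py
```

```text
18.2 tcp [ 0.557 -0.166  0.194] q [ 0.447  0.364 -0.355  2.29   2.419  0.322 -2.584] 
finger z [ 0.651 -0.194 -0.733] jaw y [ 0.673 -0.299  0.677] tip [ 0.605 -0.181  0.14 ] F [-10.011  -0.364 -11.678] tilt 42.83008001773882 w -1.5670318142612065e-05
```

Tip geometry matches a bar raised to about 0.160. Withdrawing diagonally down and back, then checking by picture.

Request:
{"api": "jog_arm", "payload": {"plan": [[[-0.5,0,-0.8],0],[[-0.7,0,-1],0],[[-1,0,-1],0],[[-2,0,0],0],[[-2,0,0],0],[[-1,0,1],0],[[0,0,2],0],[[0,-1,2],-0.05],[[-1,-2,2],-0.1],[[-1,-2,2],-0.1],[[-1,-2,2],-0.1],[[-1,-2,2],-0.1]]}}

```text
clock: 19.4
tcp_pos: [0.4587, -0.2466, 0.2907]
orientation: [2.232, 0.941, 0.456]
contact_force: [-0.1, -0.7, 0.2]
grip_width: 0.0001
```

```bash
python3 s.py; python3 - <<'E'
from h import *
a=grab_frame("scene")[:,:,::-1];b=grab_frame("top")[:,:,::-1]
cv2.imwrite("pics/s4.png",np.vstack([cv2.resize(b[215:270,260:520],(800,169),interpolation=cv2.INTER_CUBIC),cv2.resize(a[60:260,300:540],(480,400),interpolation=cv2.INTER_CUBIC)[:, :].repeat(1,0) if 0 else cv2.copyMakeBorder(cv2.resize(a[60:260,300:540],(480,400)),0,0,0,320,0)]))
E
```

```text
19.4 tcp [ 0.459 -0.247  0.291] q [ 0.327  0.063 -0.113  2.356  1.539  0.328 -1.97 ] 
finger z [ 0.537 -0.441 -0.719] jaw y [ 0.499 -0.52   0.693] tip [ 0.498 -0.279  0.238] F [-0.106 -0.706  0.164] tilt 44.04108490874886 w 0.000106100706290941
```

View pics/s4.png

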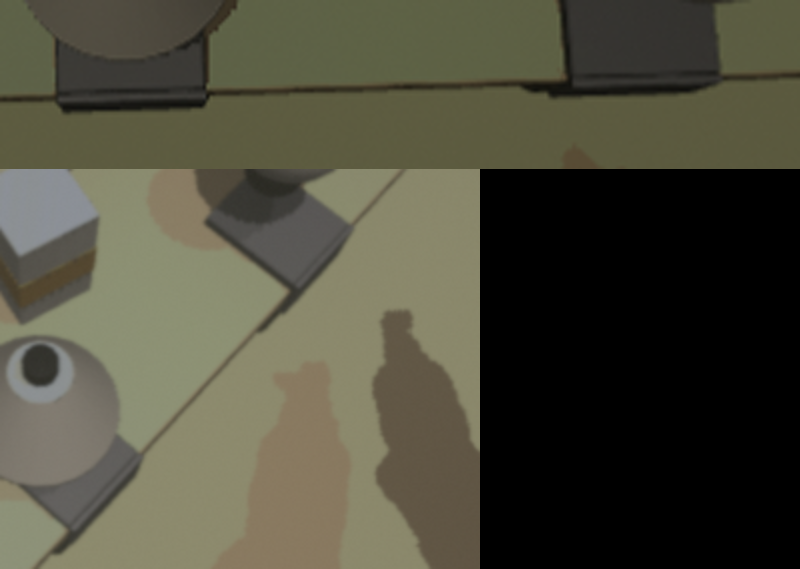

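In the top view the globe bar's left end shows at (535,87) and both lamps look undisturbed. I'll compare the bar end before and after with the predicted shift.

```bash
python3 - <<'E'
from h import *
np.set_printoptions(precision=1,suppress=True)
def proj(n,P):
    c=get_calibration(n);Q=R.from_rotvec(c["orientation"]).inv();return cv2.projectPoints(np.array([P]),Q.as_rotvec(),-Q.apply(c["xyz"]),c["intrinsics"],np.array([c["k1"],0,0,0,0.]))[0][0,0]
for n in("scene","top"):
    for z in(.147,.160): print(n,z,proj(n,[.606,-.145,z]))
rows=[]
for n,(r,c) in (("scene",(115,410)),("top",(225,415))):
    o=cv2.imread(f"pics/{n}0.png");w=grab_frame(n)[:,:,::-1]
    rows.append(np.hstack([cv2.resize(i[r:r+35,c:c+50],(400,280),interpolation=cv2.INTER_NEAREST) for i in(o,w)]))
cv2.imwrite("pics/s5.png",cv2.convertScaleAbs(np.vstack(rows),alpha=1.6))
E
```

```text
scene 0.147 [425.9 148. ]
scene 0.16 [428.1 144.1]
top 0.147 [425.  245.2]
top 0.16 [427.1 244.1]
```

View pics/s5.png

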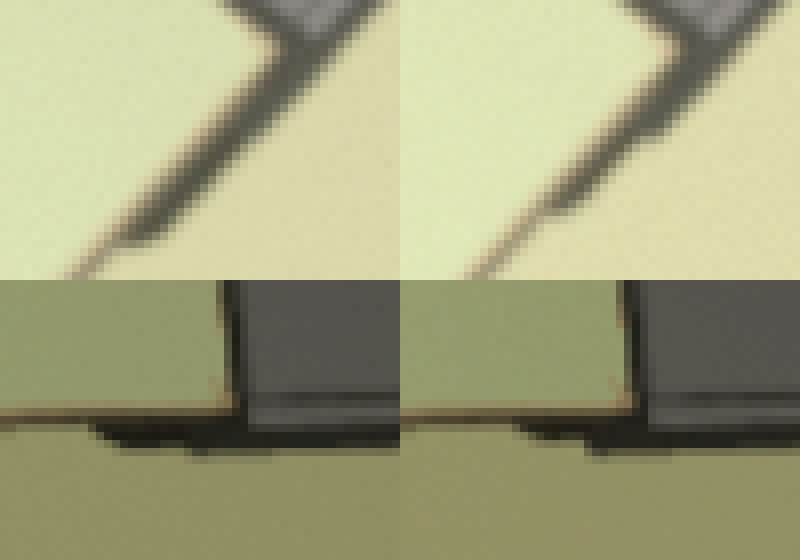

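In the scene view the bar end moved (+3.1, −3.5) px, against (+2.2, −3.9) px predicted for 13 mm of travel. The bar is fully up and the hand is clear, so I'm handing in.

```bash
python3 -c "
from bench import *
o=get_obs();print(o['clock'],o['contact_force'],o['qvel'].round(3));print(hand_in())"
```

```text
19.6 [-0.39202938 -0.73379851 -0.11367572] [ 0.009  0.02  -0.016  0.023  0.017 -0.006 -0.003]
the job is handed in; nothing more can be done
None
```

I pushed the globe lamp's bar up to its hard stop, took the hand away and handed the job in at 19.6 s; no verdict was reported. I did not go near the cone lamp's switch.

- **Tilt:** the moves only allow turns about the vertical. I got the roughly 44° forward-down finger tilt by driving the wrist against its joint limit. I then took the arm round to a joint configuration that could reach under the edge.
- **First try:** the first push under the bar bore on its front, at about 5 N. I backed off, went about 7 mm deeper and raised it again.
- **Hard stop:** the upward push held at about 3 N, then rose to about 12 N at the end of the travel.
- **Picture check:** the bar's end moved 4.7 px in the scene view, against 4.5 px expected for 13 mm of travel. The top view agreed less well, with about 3.5 px sideways against 2.1 px expected.
- **At hand-in:** the hand was clear and the force reading was under 1 N, which is sensor noise. The shelf and lamps looked undisturbed.

I compared before and after closely only for the globe bar, not for the cone bar.

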